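Set out the turned parts on the rail in order of size

ROBOT

A 6-joint arm with a two-finger parallel gripper is mounted at the origin on a cart in front of the work surface, level with it; the furniture and walls round the work are solid. World frame = base frame: x ahead of the robot, y to its left, z up, the work surface at z = 0. Lengths are in m, angles in degrees, forces in N, time in s.
With the tool pointing down it reaches from about 0.4 to 0.825 m from the base axis. Payload 7 kg.
Tool frame: the origin (TCP) lies at the very end of the fingers, on their centre line; the grasp point (between the pads) lies hold_point_z behind it (hold_point_z is the distance from the TCP to the grasp point, in m); z points along the fingers, y is the direction in which the jaws open and shut (so a half turn about z gives the same grasp; the last joint's range is limited). The gripper opens to 88 mm and grips with 3 to 60 N. Pads are 19 mm wide; open, the fingers measure 130 mm over their backs; the gripper's body (78 mm by 193 mm) begins 47 mm behind the grasp point.
Start: joints at [82.626, 20.546, 0.682, 0, -70.136, -16.507], TCP at [0.273, 0.617, 0.227] pointing down, gripper open.
Joint ranges: [-176.03, 176.03], [-82.01, 121.73], [-58.28, 71.71], [-173.87, 95.51], [-174.79, -0.11], [-173.66, 173.66]. Speed limits (degrees/s): [136.94, 136.94, 172.46, 180, 180, 180].

INTERFACE

Orientations are given as [roll, pitch, yaw] about the fixed x, y, z axes, in that order (R = Rz(yaw) Ry(pitch) Rx(roll)).
In Python, from plant import get_obs, snapshot, close_job, hold_point_z gives the robot as it stands. The module is installed in compiled form; this text tells all that it offers.
- The arm moves only by the tool jog_arm, never from a script. Its argument "commands" is a list of rows, each a list of 4 numbers: the shift along the world's x, y, z in mm, then the turn about the world's z in degrees. In form: [[x, y, z, turn], ...]. A call has exactly 10 rows; each row shifts and turns the commanded pose from where the row before left it; what a row does not reach is not made up. A row lasts 1/12 s, in which the tool goes at most 41.7 mm and 7.16 degrees, less where a joint would pass 70% of its speed; a pose out of reach is approached as far as the arm can. A call is refused whole if a number of a shift passes 41.7 or a number of a turn 7.16, either way. A call with a gripper value outside its range is refused whole. "fingers" is the finger opening in mm, from 0 to 87.6, set as the call begins (left out, the last holds). The fingers move at their own pace and stop on an object; the grip force is fixed at half the most. Time passes only in rows, so rows that do not move let the fingers close, or fill a call up. It gives the time, the measured TCP pose, the force and the opening at its end, in the units of the state.
- get_obs(): the state, without advancing time (a new reading comes with each control period).
- snapshot(name): name is "scene" or "top" or "wrist"; returns a dict with "image" (400x640x3 uint8, red, green, blue), "fov_y" (degrees; the focal length in pixels is half the picture's height over the tangent of half this angle, whatever the lens; pixels are square), "cx", "cy" (the principal point, pixels), "rvec" (rotation vector, rad) and "tvec" (3), from world to camera coordinates, as OpenCV has them; the wrist camera has in their place "mount" (4x4, takes a point from camera to tool coordinates, whose origin is the TCP and whose axes are the flange's). Camera axes: x right, y down, z forward; pixel columns grow to the right and rows downward; lengths in m; the calibration is good to about 2 mm. A picture is of the moment at which its call begins: read the wrist's pose just before it. There is no depth.
- close_job(): hands the job in, once; it reports no verdict.
The state is a dict: "clock": time; "joint_pos": joint angles; "qvel": joint speeds; "tau": joint torques, N m; "tool_pos": TCP position; "orientation": TCP orientation; "force": force on the tool from outside, world axes, zero at the start; "moment": the same for the moment, N m; "opening": finger opening in m.
Only numpy, scipy, OpenCV 4.12 (cv2) and the standard library are available. Lean on these libraries where they do the work, as an engineer would, in place of code of your own. Each camera call takes 0.05 s, during which the arm holds its last target.

TASK

Set the four loose bare-metal parts - hexagon nut, brass bushing, ball bearing and aluminium ring - out on the rail for assembly, in order of outside width: the smallest on the rest next to the black star knob, the next larger on each following rest, the largest at the far end. Each part lies flat in the middle of its own round rest, let go and at rest; leave the loose black puck where it stands.

Things in the scene. Friction and masses are not known exactly. Their poses are not given: they have to be found in the camera images.
- hex_nut: Loose plain steel hexagon nut lying flat: 24 mm across the flats (its x axis is square to one pair of flats), 28 mm across the corners (along y), 13 mm high. The smallest of the four parts. Origin at the centre of its underside, z up. 
- bushing: Loose plain brass bushing, a short thick tube standing upright: outside diameter 36 mm, height 30 mm. The second smallest across. Origin at the centre of its underside, z up. 
- bearing: Loose steel ball bearing lying flat, with a dark seal between its rings: outside diameter 52 mm, height 15 mm. The second largest across. Origin at the centre of its underside, z up. 
- die_ring: Loose pale aluminium ring lying flat: outside diameter 68 mm, height 18 mm, with a large hole; grip it over its outside. The largest of the four. Origin at the centre of its underside, z up. 
- star_knob: Black five-armed star knob, 48 mm across and 26 mm high (brass hub in its middle), fixed on one end of the rail, whichever end that is today: it marks the end where the row begins with the smallest part. The other end carries only a low flat steel stop (6 mm high). Its centre is 66 mm (plus or minus 4) from the centre of the nearest rest. Origin at its underside, on the rail's top face.
- heater_puck: Loose black disc, 68 mm across and 26 mm high, standing among the parts. Not part of the row; stays where it is. Origin at the centre of its underside, z up. 
- rest_1: Rest 1 of four on the rail, counted from the robot's left (+y): fixed flat black round pad, 68 mm across, with two fine steel circles. Origin at the centre of its underside; its flat top is 8 mm higher, 22 mm above the table. Rests are 86 to 102 mm apart. x axis square to the rail, y along it. The rail: fixed aluminium bar 470x70 mm, 14 mm high, roughly along y (up to 6 degrees off).
- rest_2: Rest 2 of four on the rail, counted from the robot's left (+y): fixed flat black round pad, 68 mm across, with two fine steel circles. Origin at the centre of its underside; its flat top is 8 mm higher, 22 mm above the table. Rests are 86 to 102 mm apart. x axis square to the rail, y along it. 
- rest_3: Rest 3 of four on the rail, counted from the robot's left (+y): fixed flat black round pad, 68 mm across, with two fine steel circles. Origin at the centre of its underside; its flat top is 8 mm higher, 22 mm above the table. Rests are 86 to 102 mm apart. x axis square to the rail, y along it. 
- rest_4: Rest 4 of four on the rail, counted from the robot's left (+y): fixed flat black round pad, 68 mm across, with two fine steel circles. Origin at the centre of its underside; its flat top is 8 mm higher, 22 mm above the table. Rests are 86 to 102 mm apart. x axis square to the rail, y along it. 
There are look-alikes about, which are no part of the job. What is shaped like the bushing but green is not meant.

How it is judged:
By the outcome, as a careful person would: the job done as asked, in the order asked, and still so for the second after the job is handed in, with the robot touching nothing.
It also fails if it takes over 93 s, if anything falls off the work surface, if the arm or the gripper's body presses on something with over 40 N, if the wrist force passes 120 N, or if a joint passes its speed limit or range.

## Working session

There is one attempt and no reset: what is moved stays moved. The work goes in short steps, Python scripts to look and compute and a tool call to move; the robot and the scene stay as the last step left them, time stands still between calls to the robot, and variables do not carry over. Pictures are saved under pics/ and viewed, and the job is handed in when it is done.

Besides the shell and the picture viewer there is one more tool, called after "Emit:" as a command line: name --pt "numbers of a row" for each row, then --argument value for the rest. jog_arm: Moves the arm, as the interface text tells. Its arguments: {"type":"object","properties":{"commands":{"type":"array","items":{"type":"array","items":{"type":"number"}}},"fingers":{"type":"number"}},"required":["commands"]}

```bash
mkdir -p pics; python3 - <<'E'
from plant import get_obs, snapshot, hold_point_z
import cv2,json,numpy as np
print(get_obs(),hold_point_z)
for n in("scene","top","wrist"):
    s=snapshot(n); cv2.imwrite(f"pics/{n}0.png",s["image"][:,:,::-1])
    print(n,{k:v for k,v in s.items() if k!="image"})
E
```

```text
{'clock': 0.0, 'joint_pos': array([ 8.26265162e+01,  2.05907142e+01,  6.32020601e-01, -1.94970409e-02,
       -7.01358848e+01, -1.65065465e+01]), 'qvel': array([ 0.00917229, -0.02389793,  0.07925377, -0.02138909,  0.06425521,
       -0.00829654]), 'tau': array([ 1.20999443e-04, -5.82718849e+01,  2.93053758e+01,  6.99712381e+00,
        7.01902361e-03, -1.49023922e-04]), 'tool_pos': array([0.27308746, 0.61673895, 0.22561947]), 'orientation': array([ 1.79904112e+02, -9.30160466e-03, -2.38866626e+01]), 'force': array([0.43583863, 1.05612765, 0.05545533]), 'moment': array([ 0.00635881,  0.02397738, -0.00836297]), 'opening': 0.08780298778335952} 0.0188
scene {'fov_y': 49.377068155061195, 'cx': 319.9919161273011, 'cy': 200.0784967602287, 'rvec': array([ 2.02063137, -0.98823202,  0.47023464]), 'tvec': array([-0.31988939,  0.27339698,  0.81906489])}
top {'fov_y': 51.64860899289938, 'cx': 319.1172689076615, 'cy': 199.32195155054052, 'rvec': array([ 2.11578481, -2.11787152,  0.19811143]), 'tvec': array([-0.01012815,  0.50233033,  1.11538553])}
wrist {'fov_y': 69.54394553230173, 'cx': 320.87374088746094, 'cy': 198.6478491431918, 'mount': array([[ 1.35865780e-05, -9.60103801e-01, -2.79643864e-01,
         7.63653232e-02],
       [ 9.99999312e-01, -3.15030165e-04,  1.13018116e-03,
        -4.88320175e-04],
       [-1.17318748e-03, -2.79643687e-01,  9.60103136e-01,
        -1.57658267e-01],
       [ 0.00000000e+00,  0.00000000e+00,  0.00000000e+00,
         1.00000000e+00]])}
```

View pics/top0.png

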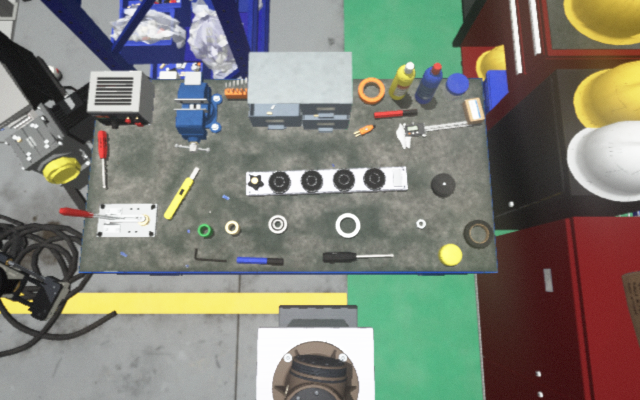

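View pics/scene0.png

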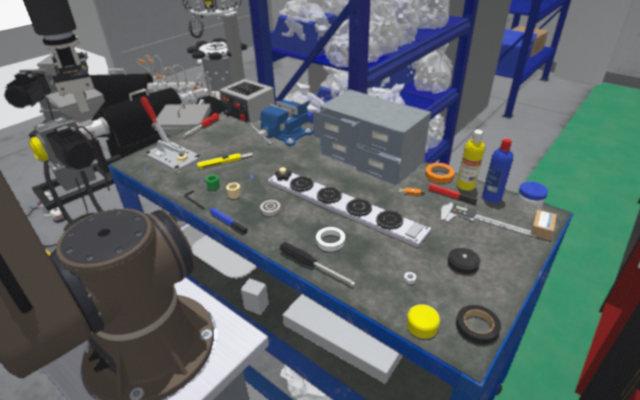

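View pics/wrist0.png

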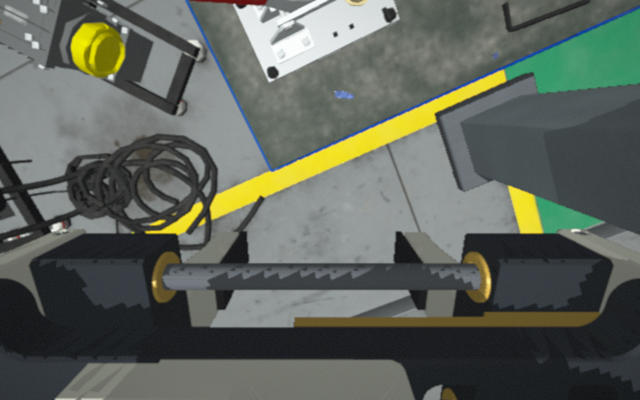

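The top view shows the star knob at the left end (255,181), which is +y. The rests are at about x=280, 312, 344 and 375 px. The bushing is at (232,228), bearing (278,224), ring (348,225), nut (421,224), puck (443,185), and the green decoy at (205,231). Next I'll zoom in and measure.

```bash
cat > h.py <<'E'
import numpy as np,cv2
from plant import get_obs,snapshot,hold_point_z
from scipy.spatial.transform import Rotation as Rn
def cam(n):
    o=get_obs(); s=snapshot(n); f=200/np.tan(np.radians(s["fov_y"]/2))
    if n=="wrist":
        T=np.eye(4);T[:3,:3]=Rn.from_euler('xyz',o["orientation"],degrees=True).as_matrix();T[:3,3]=o["tool_pos"]
        M=T@s["mount"];R=M[:3,:3].T;C=M[:3,3]
    else:
        R=cv2.Rodrigues(s["rvec"])[0];C=-R.T@s["tvec"]
    return s["image"],dict(f=f,cx=s["cx"],cy=s["cy"],R=R,C=C)
def ray(c,u,v,z):
    d=c["R"].T@np.array([(u-c["cx"])/c["f"],(v-c["cy"])/c["f"],1]); return c["C"]+d*(z-c["C"][2])/d[2]
def proj(c,p):
    q=c["R"]@(np.array(p)-c["C"]); return np.array([c["cx"],c["cy"]])+c["f"]*q[:2]/q[2]
def rect(im,c,x0,y0,x1,y1,z,res):
    """metric crop of plane z: rows down = -x, cols right = -y ; res m/px"""
    P=np.float32([proj(c,(x,y,z)) for x,y in((x1,y1),(x1,y0),(x0,y0),(x0,y1))])
    w=int(round((y1-y0)/res));h=int(round((x1-x0)/res))
    H=cv2.getPerspectiveTransform(P,np.float32([[0,0],[w,0],[w,h],[0,h]]))
    return cv2.warpPerspective(im,H,(w,h),flags=cv2.INTER_CUBIC)
E
python3 - <<'E'
from h import *
im,c=cam("top")
for n,u,v,z in [("nut",421,224,.013),("bush",232,228,.03),("bear",278,224,.015),("ring",348,225,.018),("r1",279.5,181.5,.022),("r2",312,181,.022),("r3",344,180,.022),("r4",375,179,.022),("knob",255,182,.03),("puck",443,185,.026),("green",205,231,.03)]:
    print(n,ray(c,u,v,z).round(4))
cv2.imwrite("pics/z1.png",cv2.resize(im[160:250,190:460][:,:,::-1],None,fx=2.9,fy=2.9,interpolation=cv2.INTER_CUBIC))
g=cv2.cvtColor(im,cv2.COLOR_RGB2HSV)
E
```

```text
nut [ 0.4367 -0.3024  0.013 ]
bush [0.4237 0.2359 0.03  ]
bear [0.437  0.1076 0.015 ]
ring [ 0.4335 -0.0929  0.018 ]
r1 [0.5606 0.1048 0.022 ]
r2 [0.5619 0.0102 0.022 ]
r3 [ 0.5647 -0.0828  0.022 ]
r4 [ 0.5675 -0.173   0.022 ]
knob [0.5573 0.1748 0.03  ]
puck [ 0.5483 -0.368   0.026 ]
green [0.4153 0.312  0.03  ]
```

View pics/z1.png

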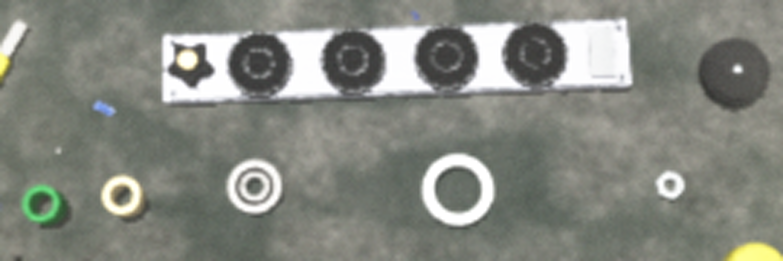

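Emit:
jog_arm --pt "16 -36 0 -6.6" --pt "16 -36 0 -6.6" --pt "16 -36 0 -6.6" --pt "16 -36 0 -6.6" --pt "16 -36 0 -6.6" --pt "16 -36 0 -6.6" --pt "16 -36 0 -6.6" --pt "16 -36 0 -6.6" --pt "16 -36 0 -6.6" --pt "16 -36 0 -6.6"

```text
clock: 1.03
tool_pos: [0.4335, 0.2553, 0.2268]
orientation: [-180.0, 0.0, -90.2]
force: [1.1, -0.0, -0.4]
opening: 0.0876
```

```bash
python3 - <<'E'
from h import *
o=get_obs();print(o["tool_pos"],o["orientation"],o["joint_pos"],o["qvel"])
im,c=cam("wrist"); cv2.imwrite("pics/w1.png",im[:,:,::-1]); 
for n,p in dict(bush=(.4237,.2359,.03),r1=(.5606,.1048,.022),bear=(.437,.1076,.015)).items(): print(n,proj(c,p))
E
```

```text
[0.43349785 0.25533632 0.22675861] [-1.79986119e+02  2.39837368e-02 -9.01847630e+01] [ 5.29059353e+01  4.18300881e+00 -2.05528577e+01 -3.63929871e-03
 -6.52366204e+01 -5.30891776e+01] [-49.65841011  -6.48563475  -7.43094453   0.09496441   0.82937613
 -29.27098107]
bush [329.4785747  162.12708844]
r1 [209.34190782  46.47851818]
bear [318.23072965  50.12795187]
```

View pics/w1.png

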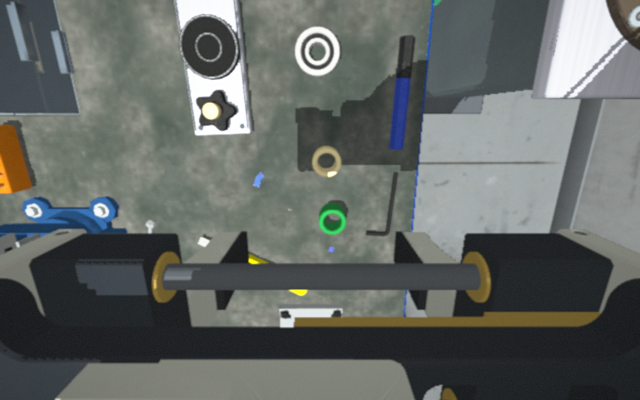

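The wrist view shows the bearing (317,50), bushing (326,161), green decoy (333,219) and star knob (215,110) with rest 1 at (209,47). The arm was still moving for that one, so I'll take settled views for accurate numbers.

Emit:
jog_arm --pt "5 -30 0 0" --pt "5 -30 0 0" --pt "5 -25 0 0" --pt "5 -20 0 0" --pt "0 -5 0 0" --pt "0 0 0 0" --pt "0 0 0 0" --pt "0 0 0 0" --pt "0 0 0 0" --pt "0 0 0 0"

```text
clock: 1.92
tool_pos: [0.4532, 0.148, 0.2265]
orientation: [180.0, -0.0, -89.8]
force: [-0.2, -0.3, -0.8]
opening: 0.0875
```

```bash
python3 - <<'E'
from h import *
o=get_obs();print(o["tool_pos"],o["orientation"],o["qvel"].round(2))
im,c=cam("wrist"); cv2.imwrite("pics/w2.png",im[:,:,::-1]); np.savez("w2.npz",im=im,**c)
for n,p in dict(bush=(.4237,.2359,.03),r1=(.5606,.1048,.022),bear=(.437,.1076,.015)).items(): print(n,proj(c,p))
E
```

```text
[0.45315902 0.14796355 0.2264691 ] [ 1.79990356e+02 -3.16168361e-03 -8.98160552e+01] [-0.14 -0.07 -0.01 -0.    0.    0.18]
bush [343.27113666 242.16656717]
r1 [234.88248657 141.89071224]
bear [334.40096088 143.96291411]
```

View pics/w2.png

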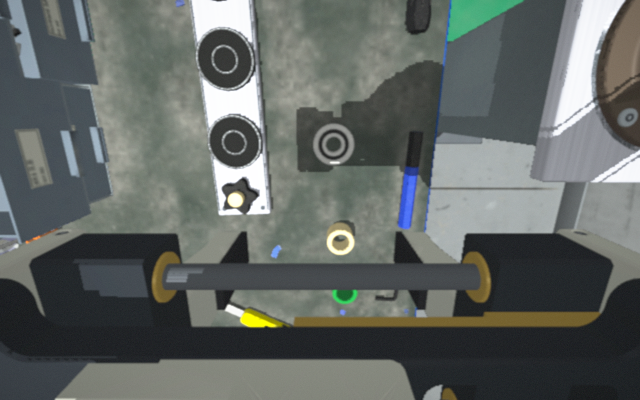

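```bash
cat >> h.py <<'E'
def circfit(P):
    A=np.c_[2*P[:,:2],np.ones(len(P))];s=np.linalg.lstsq(A,(P[:,:2]**2).sum(1),rcond=None)[0]
    r=np.sqrt(s[2]+s[0]**2+s[1]**2);res=np.hypot(P[:,0]-s[0],P[:,1]-s[1])-r
    return s[:2],r,res.std()
def contours(im,c,uv,half,thr,inv,z,minr=.004,show=None,sat=None):
    """contours in an upscaled window, thresholded; ray cast to z and circle fit"""
    u,v=map(int,np.round(uv));k=8
    w=cv2.cvtColor(im,cv2.COLOR_RGB2GRAY)[max(0,v-half):v+half,max(0,u-half):u+half]
    u0,v0=max(0,u-half),max(0,v-half)
    w=cv2.resize(w,None,fx=k,fy=k,interpolation=cv2.INTER_CUBIC)
    if show: cv2.imwrite(show,w)
    m=(w<thr if inv else w>thr).astype(np.uint8)
    for q in cv2.findContours(m,cv2.RETR_LIST,cv2.CHAIN_APPROX_NONE)[0]:
        q=q[:,0].astype(float);
        P=np.array([ray(c,u0+(a+.5)/k-.5,v0+(b+.5)/k-.5,z) for a,b in q[::3]])
        if len(P)<10: continue
        ce,r,s=circfit(P)
        if r>minr and s<.0015: print("  c",(ce*1000).round(1),"r",round(r*1000,1),"sd",round(s*1000,2))
E
python3 - <<'E'
from h import *
d=dict(np.load("w2.npz"));im=d.pop("im");c=d
for n,uv,h,z in [("bush",(341,237),22,.03),("r1",(234,142),36,.022),("r2",(225,59),40,.022),("bear",(333,144),26,.015)]:
  for t in (60,90,120,150,180):
    print(n,t);contours(im,c,uv,h,t,False,z,show=f"pics/{n}.png")
E
```

```text
bush 60
bush 90
  c [430.3 230.9] r 4.4 sd 1.46
bush 120
bush 150
  c [428.3 235.6] r 10.2 sd 0.46
  c [428.6 235. ] r 19.7 sd 0.98
bush 180
  c [428.1 235.8] r 11.1 sd 0.2
  c [428.1 235.7] r 18.7 sd 0.2
r1 60
  c [562.  105.3] r 11.3 sd 0.2
  c [561.9 105.3] r 16.8 sd 0.22
  c [561.9 105.2] r 29.0 sd 0.17
r1 90
  c [562.  105.3] r 12.3 sd 0.19
  c [562.  105.1] r 15.7 sd 0.17
  c [534.8  95.1] r 7.3 sd 1.39
  c [562.  105.1] r 29.9 sd 0.15
r1 120
  c [515.1 129.2] r 5.3 sd 0.88
  c [562.  105.3] r 13.0 sd 0.29
  c [562. 105.] r 15.1 sd 0.24
  c [562.  105.1] r 30.5 sd 0.19
  c [556.2 103.3] r 29.1 sd 1.26
r1 150
  c [556.5  97.4] r 5.6 sd 1.01
  c [566.9  98.7] r 7.0 sd 1.09
r1 180
r2 60
  c [565.3  11.3] r 11.7 sd 0.19
  c [565.3  11.3] r 16.4 sd 0.18
  c [565.3  11.2] r 29.4 sd 0.17
r2 90
  c [565.3  11.2] r 12.5 sd 0.15
  c [553.2  11.9] r 23.1 sd 1.05
  c [565.3  11.2] r 15.6 sd 0.15
  c [565.3  11.2] r 30.2 sd 0.12
r2 120
  c [565.3  11.2] r 14.1 sd 0.99
  c [561.2  12.1] r 30.8 sd 1.33
  c [565.4  11.2] r 30.7 sd 0.16
r2 150
  c [563.7  21.2] r 5.0 sd 1.09
  c [536.   15.9] r 4.3 sd 1.37
r2 180
  c [548.   33.5] r 5.4 sd 1.32
bear 60
  c [438.6 108.1] r 15.5 sd 0.11
  c [438.6 108. ] r 18.1 sd 0.1
bear 90
  c [438.6 107.6] r 9.1 sd 0.19
  c [438.6 108.1] r 14.7 sd 0.09
  c [438.7 108. ] r 19.0 sd 0.08
bear 120
  c [438.6 107.8] r 10.1 sd 0.2
  c [438.6 108.1] r 13.9 sd 0.11
  c [438.7 108. ] r 19.8 sd 0.11
  c [438.5 108.1] r 25.4 sd 0.12
bear 150
bear 180
```

Emit:
jog_arm --pt "-5 17.5 -30 0" --pt "-5 17.5 -30 0" --pt "-5 17.5 -30 0" --pt "-5 17.5 -20 0" --pt "-5 17.5 -20 0" --pt "0 0 -30 0" --pt "0 0 -30 0" --pt "0 0 -20 0" --pt "0 0 -10 0" --pt "0 0 0 0" --fingers 87.6

```text
clock: 2.8
tool_pos: [0.4269, 0.2338, 0.0041]
orientation: [179.8, -0.2, -89.8]
force: [-0.6, -0.5, 0.7]
opening: 0.0878
```

Emit:
jog_arm --pt "0 0 0 0" --pt "0 0 0 0" --pt "0 0 0 0" --pt "0 0 0 0" --pt "0 0 0 0" --pt "0 0 0 0" --pt "0 0 0 0" --pt "0 0 0 0" --pt "0 0 0 0" --pt "0 0 0 0" --fingers 20

```text
clock: 3.63
tool_pos: [0.4282, 0.2347, 0.0067]
orientation: [180.0, -0.0, -89.9]
force: [-0.8, 0.1, 2.0]
opening: 0.0351
```

Emit:
jog_arm --pt "0 0 35 0" --pt "0 0 35 0" --pt "19.6 -32 0 0" --pt "19.6 -32 0 0" --pt "19.6 -32 0 0" --pt "19.6 -32 0 0" --pt "19.6 -32 0 0" --pt "19.6 -32 0 0" --pt "19.5 -32.5 0 0" --pt "0 0 0 0"

```text
clock: 4.47
tool_pos: [0.5676, 0.0055, 0.076]
orientation: [180.0, -0.1, -90.1]
force: [0.8, 1.2, -0.8]
opening: 0.0349
```

Emit:
jog_arm --pt "0 0 0 0" --pt "0 0 -12 0" --pt "0 0 -12 0" --pt "0 0 -10 0" --pt "0 0 -6 0" --pt "0 0 0 0" --pt "0 0 0 0" --pt "0 0 0 0" --pt "0 0 0 0" --pt "0 0 0 0"

```text
clock: 5.3
tool_pos: [0.5657, 0.0104, 0.0372]
orientation: [-179.9, 0.0, -89.9]
force: [-0.2, -0.4, -0.9]
opening: 0.0351
```

Emit:
jog_arm --pt "0 0 -4 0" --pt "0 0 -2 0" --pt "0 0 -1 0" --pt "0 0 -1 0" --pt "0 0 0 0" --pt "0 0 0 0" --pt "0 0 0 0" --pt "0 0 0 0" --pt "0 0 0 0" --pt "0 0 0 0"

```text
clock: 6.13
tool_pos: [0.5652, 0.0101, 0.0287]
orientation: [180.0, -0.0, -89.9]
force: [-3.3, -0.6, 3.3]
opening: 0.0351
```

```bash
python3 - <<'E'
from h import *
o=get_obs();print(o["tool_pos"],o["orientation"],o["force"])
im,c=cam("wrist"); cv2.imwrite("pics/w3.png",im[:,:,::-1]);np.savez("w3.npz",im=im,**c)
E
```

```text
[0.56522954 0.01009944 0.02866948] [ 1.79988160e+02 -5.76317688e-03 -8.98822782e+01] [-3.34540861 -0.580078    3.29036217]
```

View pics/w3.png

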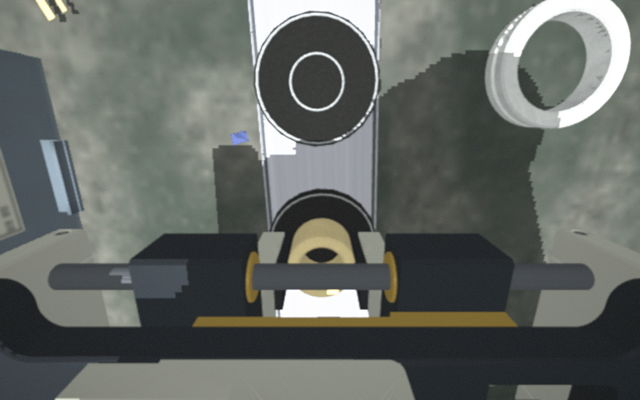

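Emit:
jog_arm --pt "0 0 0 0" --pt "0 0 0 0" --pt "0 0 0 0" --pt "0 0 0 0" --pt "0 0 30 0" --pt "0 0 40 0" --pt "-15 -15 35 0" --pt "-20 -30 20 0" --pt "-20 -35 20 0" --pt "-20 -20 20 0" --fingers 60

```text
clock: 7.02
tool_pos: [0.4909, -0.0887, 0.193]
orientation: [-180.0, 0.0, -89.9]
force: [-0.2, 0.2, 0.4]
opening: 0.0602
```

Emit:
jog_arm --pt "-20 -15 20 0" --pt "0 0 13 0" --pt "0 0 0 0" --pt "0 0 0 0" --pt "0 0 0 0" --pt "0 0 0 0" --pt "0 0 0 0" --pt "0 0 0 0" --pt "0 0 0 0" --pt "0 0 0 0" --fingers 87.6

```text
clock: 7.85
tool_pos: [0.4719, -0.1021, 0.2247]
orientation: [180.0, -0.0, -89.9]
force: [0.1, 0.5, 0.7]
opening: 0.088
```

```bash
python3 - <<'E'
from h import *
o=get_obs();print(o["tool_pos"],o["orientation"],o["qvel"].round(2))
im,c=cam("wrist"); cv2.imwrite("pics/w4.png",im[:,:,::-1]);np.savez("w4.npz",im=im,**c)
for n,p in dict(nut=(.4367,-.3024,.013),ring=(.4335,-.0929,.018),r3=(.5647,-.0828,.022),r4=(.5675,-.173,.022)).items():print(n,proj(c,p))
im,c=cam("top");cv2.imwrite("pics/t4.png",cv2.resize(im[150:250,190:460][:,:,::-1],None,fx=2.9,fy=2.9,interpolation=cv2.INTER_CUBIC))
E
```

```text
[ 0.47186777 -0.10208439  0.22468181] [ 1.79954523e+02 -8.52700526e-03 -8.98649500e+01] [-0.13 -0.14  0.02 -0.03 -0.11  0.02]
nut [353.58610213  -1.94780087]
ring [350.97369415 183.0767045 ]
r3 [249.56516534 191.17401054]
r4 [242.25093023 118.77045284]
```

View pics/w4.png

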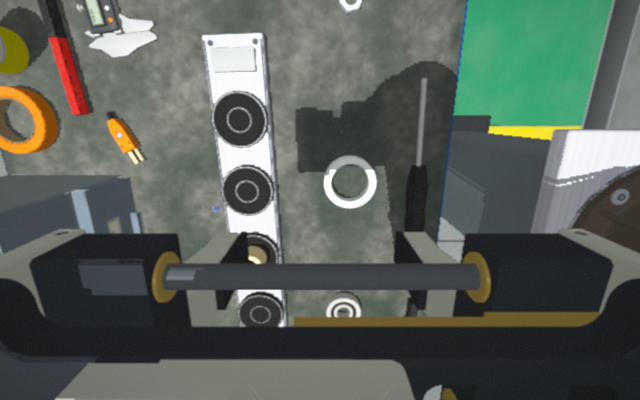

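View pics/t4.png

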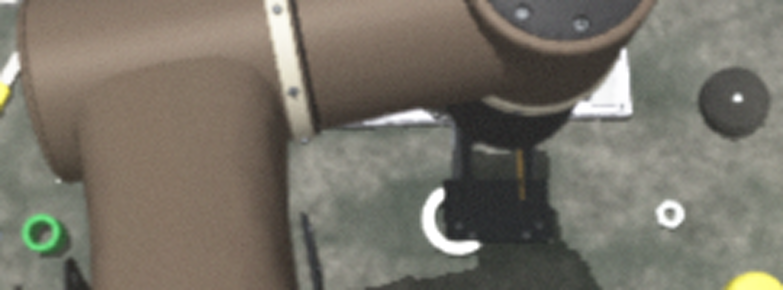

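The wrist view shows rest 4 (240,119), rest 3 (248,190), the ring (351,182), and the bushing on rest 2 near (258,252). The nut at (350,2) is cut off by the frame edge. I'll measure the rests and the ring from this picture.

```bash
python3 - <<'E'
from h import *
d=dict(np.load("w4.npz"));im=d.pop("im");c=d
for n,uv,h,z in [("r3",(248,190),36,.022),("r4",(240,119),36,.022),("ring",(351,182),34,.018)]:
  for t in ((60,90) if n[0:2]!="ri" else (70,100,120,140,180)):
    print(n,t);contours(im,c,uv,h,t,False,z,show=f"pics/{n}.png",minr=.009)
E
```

```text
r3 60
  c [568.6 -82.7] r 11.4 sd 0.16
  c [568.6 -82.6] r 16.6 sd 0.18
  c [568.6 -82.7] r 29.2 sd 0.17
r3 90
  c [568.6 -82.7] r 12.4 sd 0.18
  c [568.7 -82.7] r 15.6 sd 0.19
  c [568.6 -82.7] r 30.1 sd 0.18
  c [566.  -84.9] r 31.5 sd 0.83
r4 60
  c [ 571.7 -171.9] r 11.7 sd 0.16
  c [ 571.7 -171.8] r 16.4 sd 0.16
  c [ 571.7 -171.9] r 29.4 sd 0.16
r4 90
  c [ 571.7 -172. ] r 12.5 sd 0.15
  c [ 571.8 -171.9] r 15.5 sd 0.17
  c [ 550.7 -176. ] r 14.1 sd 1.06
  c [ 571.8 -172. ] r 30.1 sd 0.15
ring 70
  c [439.4 -92.6] r 17.2 sd 1.09
ring 100
ring 120
  c [436.  -95.3] r 22.8 sd 0.53
  c [435.3 -93.2] r 35.3 sd 0.47
ring 140
  c [435.7 -94.9] r 23.5 sd 0.54
  c [435.3 -93.1] r 34.8 sd 0.46
ring 180
```

Emit:
jog_arm --pt "-10 20 0 0" --pt "-10 30 0 0" --pt "-10 25 0 0" --pt "-6 10 0 0" --pt "0 0 0 0" --pt "0 0 0 0" --pt "0 0 0 0" --pt "0 0 0 0" --pt "0 0 0 0" --pt "0 0 0 0"

```text
clock: 8.78
tool_pos: [0.436, -0.0178, 0.2249]
orientation: [180.0, -0.0, -89.9]
force: [-0.3, -0.0, -0.3]
opening: 0.0873
```

```bash
python3 - <<'E'
from h import *
o=get_obs();print(o["tool_pos"],o["orientation"],o["qvel"].round(2))
im,c=cam("wrist"); cv2.imwrite("pics/w5.png",im[:,:,::-1]);np.savez("w5.npz",im=im,**c)
uv=proj(c,(.4355,-.0925,.018));print(uv)
for t in (60,80,100,110,120,130,140,160,180):
    print(t);contours(im,c,uv,36,t,False,.018,show=f"pics/ring2.png",minr=.012)
E
```

```text
[ 0.43599237 -0.01775256  0.22492652] [ 1.79978542e+02 -1.05577441e-02 -8.99449325e+01] [ 0.22 -0.2  -0.13  0.02 -0.03 -0.11]
[321.97611608 115.65535062]
60
80
100
  c [435.  -92.5] r 23.6 sd 0.25
  c [435.1 -93.6] r 34.4 sd 0.23
110
  c [434.9 -92.5] r 23.9 sd 0.24
  c [435.1 -93.6] r 34.2 sd 0.24
120
  c [434.9 -92.5] r 24.2 sd 0.28
  c [435.1 -93.7] r 34.0 sd 0.26
130
  c [434.9 -92.4] r 24.4 sd 0.34
  c [435.  -93.8] r 33.7 sd 0.3
140
  c [434.9 -92.3] r 24.7 sd 0.41
  c [435.1 -93.9] r 33.5 sd 0.35
160
  c [435.  -91.4] r 26.0 sd 0.86
  c [434.9 -94.5] r 32.7 sd 0.64
180
```

View pics/w5.png

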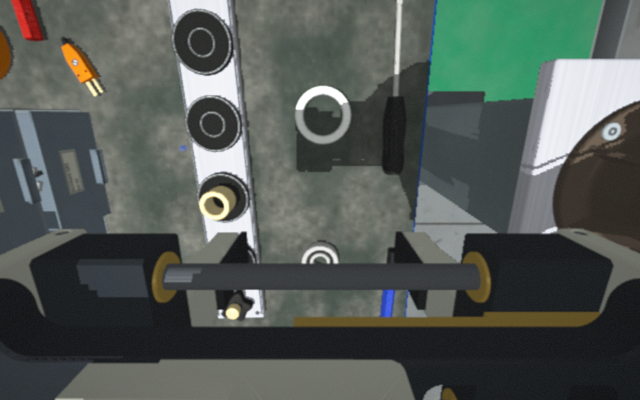

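Emit:
jog_arm --pt "-1 -25 -25 0" --pt "0 -25 -30 0" --pt "0 -20 -30 0" --pt "0 -5 -35 0" --pt "0 0 -35 0" --pt "0 0 -30 0" --pt "0 0 -20 0" --pt "0 0 -10 0" --pt "0 0 -6 0" --pt "0 0 0 0"

```text
clock: 9.67
tool_pos: [0.4342, -0.0926, 0.0029]
orientation: [179.9, -0.0, -89.9]
force: [0.4, 0.3, -0.3]
opening: 0.0874
```

Emit:
jog_arm --pt "0 0 0 0" --pt "0 0 0 0" --pt "0 0 0 0" --pt "0 0 0 0" --pt "0 0 0 0" --pt "0 0 0 0" --pt "0 0 0 0" --pt "0 0 0 0" --pt "0 0 0 0" --pt "0 0 0 0" --fingers 50

```text
clock: 10.5
tool_pos: [0.4352, -0.0921, 0.0048]
orientation: [-179.9, 0.0, -89.9]
force: [-2.0, 0.6, 7.6]
opening: 0.0657
```

Emit:
jog_arm --pt "0 0 25 0" --pt "0 0 35 0" --pt "20 -12 0 0" --pt "30 -17 0 0" --pt "35 -20 0 0" --pt "30 -17 0 0" --pt "21.5 -12.8 0 0" --pt "0 0 0 0" --pt "0 0 -10 0" --pt "0 0 -10 0"

```text
clock: 11.33
tool_pos: [0.5707, -0.1709, 0.0432]
orientation: [180.0, 0.0, -89.9]
force: [-0.8, 0.1, -1.9]
opening: 0.0657
```

Emit:
jog_arm --pt "0 0 -9 0" --pt "0 0 -3 0" --pt "0 0 0 0" --pt "0 0 0 0" --pt "0 0 0 0" --pt "0 0 0 0" --pt "0 0 0 0" --pt "0 0 0 0" --pt "0 0 0 0" --pt "0 0 0 0"

```text
clock: 12.17
tool_pos: [0.5714, -0.1711, 0.0322]
orientation: [-180.0, 0.0, -89.9]
force: [-0.4, 0.0, -1.8]
opening: 0.0656
```

```bash
python3 - <<'E'
from h import *
o=get_obs();print(o["tool_pos"],o["force"])
im,c=cam("wrist"); cv2.imwrite("pics/w6.png",im[:,:,::-1]);np.savez("w6.npz",im=im,**c)
E
```

```text
[ 0.57140541 -0.17106616  0.03223384] [-0.44927994  0.01700675 -1.82588016]
```

View pics/w6.png

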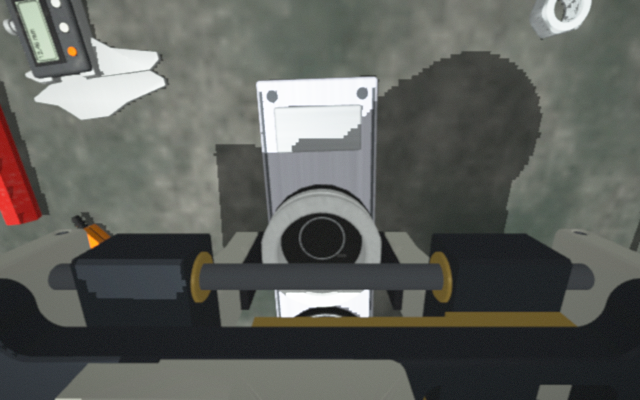

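The ring sits over rest 4 at about (321,238), and the nut shows at (565,12). I'll lower the ring and release it.

Emit:
jog_arm --pt "0 0 -3 0" --pt "0 0 -1.5 0" --pt "0 0 -0.7 0" --pt "0 0 0 0" --pt "0 0 0 0" --pt "0 0 0 0" --pt "0 0 0 0" --pt "0 0 0 0" --pt "0 0 0 0" --pt "0 0 0 0"

```text
clock: 13.05
tool_pos: [0.5712, -0.171, 0.0269]
orientation: [180.0, -0.0, -89.9]
force: [-2.3, 0.4, 3.2]
opening: 0.0658
```

Emit:
jog_arm --pt "0 0 0 0" --pt "0 0 0 0" --pt "0 0 0 0" --pt "0 0 0 0" --pt "0 0 30 0" --pt "0 0 40 0" --pt "-30 -10 25 0" --pt "-35 -10 15 0" --pt "-35 -20 10 0" --pt "-30 -10 10 0" --fingers 87.6

```text
clock: 13.88
tool_pos: [0.4397, -0.2217, 0.1577]
orientation: [-179.9, -0.0, -89.9]
force: [0.6, -0.9, 0.3]
opening: 0.0875
```

Emit:
jog_arm --pt "0 0 0 0" --pt "0 0 0 0" --pt "0 0 0 0" --pt "0 0 0 0" --pt "0 0 0 0" --pt "0 0 0 0" --pt "0 0 0 0" --pt "0 0 0 0" --pt "0 0 0 0" --pt "0 0 0 0"

```text
clock: 14.72
tool_pos: [0.4414, -0.221, 0.1567]
orientation: [180.0, -0.0, -89.9]
force: [-0.3, 0.8, -0.5]
opening: 0.0874
```

```bash
python3 - <<'E'
from h import *
o=get_obs();print(o["tool_pos"],o["orientation"],o["qvel"].round(2),o["joint_pos"].round(1))
im,c=cam("wrist"); cv2.imwrite("pics/w7.png",im[:,:,::-1]);np.savez("w7.npz",im=im,**c)
uv=proj(c,(.4375,-.302,.013));print(uv)
contours(im,c,uv,26,130,False,.013,show=f"pics/nut.png",minr=.003)
E
```

```text
[ 0.4414447  -0.22095897  0.15673823] [ 1.79983003e+02 -1.73273093e-04 -8.98710535e+01] [-0.06 -0.16 -0.04 -0.07 -0.08 -0.01] [ -3.7   6.9 -27.4   0.  -55.7   3.9]
[325.79006162 109.23123715]
  c [ 440.4 -303. ] r 5.2 sd 1.21
```

View pics/w7.png

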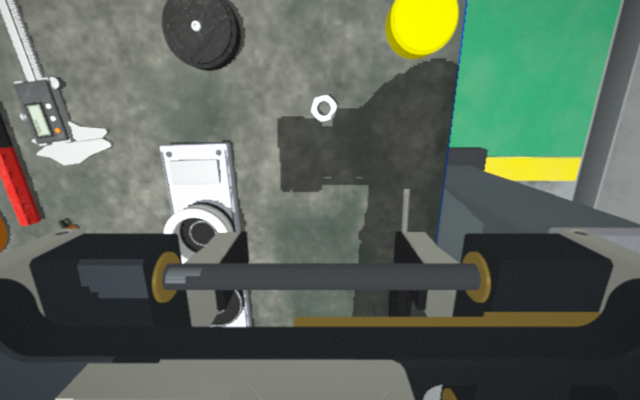

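View pics/nut.png

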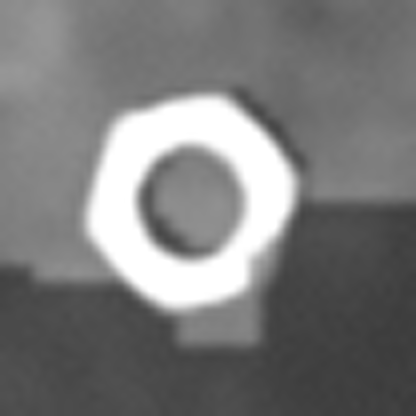

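```bash
python3 - <<'E'
from h import *
d=dict(np.load("w7.npz"));im=d.pop("im");c=d
u0,v0,k=300,83,8
w=cv2.resize(cv2.cvtColor(im,cv2.COLOR_RGB2GRAY)[v0:v0+52,u0:u0+52],None,fx=k,fy=k,interpolation=cv2.INTER_CUBIC)
for t in (150,170,190,210):
  for q in cv2.findContours((w>t).astype(np.uint8),cv2.RETR_LIST,cv2.CHAIN_APPROX_NONE)[0]:
    if len(q)<150: continue
    P=np.array([ray(c,u0+(a+.5)/k-.5,v0+(b+.5)/k-.5,.013)[:2] for a,b in q[:,0]])
    H=cv2.minEnclosingCircle((P*1e4).astype(np.float32))
    M=cv2.moments((P*1e4).astype(np.float32)); ce=np.array([M["m10"],M["m01"]])/M["m00"]*1e-4
    D=P-ce; th=np.arctan2(D[:,1],D[:,0]);r=np.hypot(*D.T)
    ta=np.linspace(-np.pi,np.pi,720);o=np.argsort(th);ra=np.interp(ta,th[o],r[o],period=2*np.pi)
    F=(ra*np.exp(-6j*ta)).mean()
    print(t,len(q),(ce*1e3).round(1),"rmean",(ra.mean()*1e3).round(1),"corner angle",(-np.degrees(-np.angle(F))/6).round(1),"amp",abs(F)*2e3, "circ",(H[0][0]/10,H[0][1]/10,H[1]/10))
E
```

```text
150 295 [ 440.2 -303.2] rmean 6.3 corner angle 7.4 amp 0.05840445697733141 circ (440.02080078125, -303.2140380859375, 6.610868835449219)
150 609 [ 440.3 -303.4] rmean 12.9 corner angle -11.2 amp 0.3989616579187506 circ (440.082568359375, -303.180078125, 13.816845703125)
170 307 [ 440.1 -303.2] rmean 6.6 corner angle 5.4 amp 0.06027288388273147 circ (440.115380859375, -303.216845703125, 6.8253227233886715)
170 595 [ 440.3 -303.4] rmean 12.6 corner angle -10.0 amp 0.3747023141419789 circ (440.070458984375, -303.220263671875, 13.531349182128906)
190 315 [ 440.  -303.2] rmean 6.8 corner angle 6.0 amp 0.058575318405289484 circ (439.94384765625, -303.260498046875, 7.021939849853515)
190 584 [ 440.3 -303.4] rmean 12.4 corner angle -9.2 amp 0.34938446313742877 circ (440.042236328125, -303.1735595703125, 13.247433471679688)
210 324 [ 440.  -303.2] rmean 7.0 corner angle 5.8 amp 0.05935935150109409 circ (440.0103515625, -303.2599853515625, 7.245439147949218)
210 572 [ 440.2 -303.5] rmean 12.1 corner angle -8.6 amp 0.3244890142607067 circ (440.021337890625, -303.2154052734375, 12.974470520019532)
```

Emit:
jog_arm --pt "-1.2 -22 -20 -5" --pt "0 -25 -25 -5" --pt "0 -25 -25 -5" --pt "0 -10.4 -25 -4.5" --pt "0 0 -25 0" --pt "0 0 -20 0" --pt "0 0 -10 0" --pt "0 0 -4 0" --pt "0 0 0 0" --pt "0 0 0 0" --fingers 60

```text
clock: 15.6
tool_pos: [0.4409, -0.3035, 0.0038]
orientation: [-179.9, -0.0, -109.3]
force: [1.4, 0.4, -0.3]
opening: 0.0601
```

Emit:
jog_arm --pt "0 0 0 0" --pt "0 0 0 0" --pt "0 0 0 0" --pt "0 0 0 0" --pt "0 0 0 0" --pt "0 0 0 0" --pt "0 0 0 0" --pt "0 0 0 0" --pt "0 0 0 0" --pt "0 0 0 0" --fingers 12

```text
clock: 16.43
tool_pos: [0.4402, -0.3034, 0.003]
orientation: [-180.0, -0.0, -109.4]
force: [-1.6, 0.8, 4.5]
opening: 0.0235
```

```bash
python3 - <<'E'
from h import *
o=get_obs();print(o["tool_pos"],o["orientation"],o["force"],o["opening"])
im,c=cam("wrist"); cv2.imwrite("pics/w8.png",im[:,:,::-1])
E
```

```text
[ 0.44017998 -0.30343079  0.00303451] [-1.79998198e+02 -2.00522691e-03 -1.09378065e+02] [-1.55275692  0.80291456  4.47258423] 0.023483762957672644
```

View pics/w8.png

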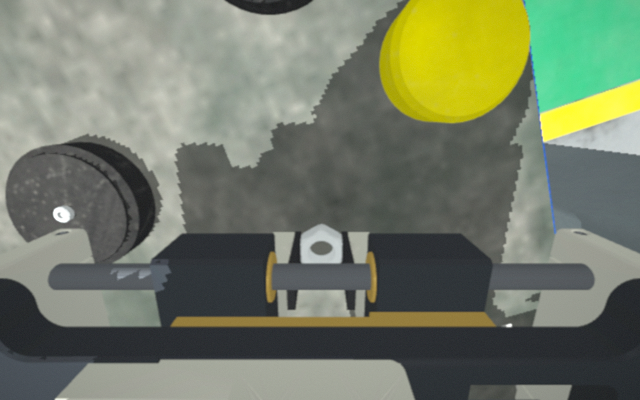

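Emit:
jog_arm --pt "0 0 30 0" --pt "0 0 40 0" --pt "0 0 30 0" --pt "10 30 0 5" --pt "11 37 0 5" --pt "11 37 0 5" --pt "11 37 0 4.4" --pt "11 37 0 0" --pt "11 37 0 0" --pt "11 37 0 0"

```text
clock: 17.32
tool_pos: [0.5162, -0.0495, 0.1028]
orientation: [-180.0, 0.0, -90.0]
force: [0.8, -0.7, -1.2]
opening: 0.0233
```

Emit:
jog_arm --pt "11 37 0 0" --pt "11 37 0 0" --pt "11 37 0 0" --pt "10 35 0 0" --pt "2.8 10.6 0 0" --pt "0 0 -10 0" --pt "0 0 -20 0" --pt "0 0 -20 0" --pt "0 0 -15 0" --pt "0 0 0 0"

```text
clock: 18.15
tool_pos: [0.5591, 0.1032, 0.0341]
orientation: [179.7, -0.1, -90.1]
force: [-0.4, -1.1, -1.2]
opening: 0.0235
```

Emit:
jog_arm --pt "0 0 -7 0" --pt "0 0 -2 0" --pt "0 0 0 0" --pt "0 0 0 0" --pt "0 0 0 0" --pt "0 0 0 0" --pt "0 0 0 0" --pt "0 0 0 0" --pt "0 0 0 0" --pt "0 0 0 0"

```text
clock: 18.98
tool_pos: [0.562, 0.1052, 0.029]
orientation: [-180.0, 0.0, -90.0]
force: [0.1, 0.2, -0.5]
opening: 0.0232
```

```bash
python3 - <<'E'
from h import *
o=get_obs();print(o["tool_pos"],o["orientation"],o["force"],o["opening"])
im,c=cam("wrist"); cv2.imwrite("pics/w9.png",im[:,:,::-1])
E
```

```text
[0.56196239 0.10522118 0.0289652 ] [-1.79994392e+02  4.36250846e-03 -8.99799895e+01] [ 0.05118922  0.17351468 -0.4584913 ] 0.02315280895367995
```

View pics/w9.png

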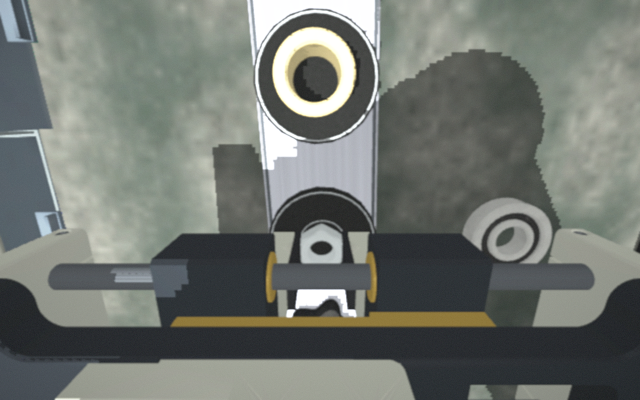

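The nut is over rest 1 at (321,243), the bushing is on rest 2 at (314,72), and the bearing is at (512,237). I'll lower the nut the last 4 mm and release it.

Emit:
jog_arm --pt "0 0 -2 0" --pt "0 0 -1.5 0" --pt "0 0 -0.5 0" --pt "0 0 0 0" --pt "0 0 0 0" --pt "0 0 0 0" --pt "0 0 0 0" --pt "0 0 0 0" --pt "0 0 0 0" --pt "0 0 0 0"

```text
clock: 19.87
tool_pos: [0.562, 0.1052, 0.0251]
orientation: [-180.0, 0.0, -90.0]
force: [-1.5, 0.4, 5.5]
opening: 0.0239
```

Emit:
jog_arm --pt "0 0 0 0" --pt "0 0 0 0" --pt "0 0 0 0" --pt "0 0 0 0" --pt "0 0 25 0" --pt "0 0 35 0" --pt "-20 0 30 0" --pt "-30 12 20 0" --pt "-30 20 10 0" --pt "-30 20 5 0" --fingers 60

```text
clock: 20.7
tool_pos: [0.4517, 0.1577, 0.1516]
orientation: [-179.9, 0.1, -90.1]
force: [0.5, 1.9, 0.6]
opening: 0.0602
```

Emit:
jog_arm --pt "-13 20 5 0" --pt "0 0 0 0" --pt "0 0 0 0" --pt "0 0 0 0" --pt "0 0 0 0" --pt "0 0 0 0" --pt "0 0 0 0" --pt "0 0 0 0" --pt "0 0 0 0" --pt "0 0 0 0" --fingers 80

```text
clock: 21.53
tool_pos: [0.4391, 0.1769, 0.1547]
orientation: [180.0, -0.0, -90.0]
force: [-0.4, 0.1, -0.3]
opening: 0.08
```

```bash
python3 - <<'E'
from h import *
o=get_obs();print(o["tool_pos"],o["orientation"],o["qvel"].round(2))
im,c=cam("wrist"); cv2.imwrite("pics/w10.png",im[:,:,::-1])
uv=proj(c,(.4386,.108,.015));print(uv)
for t in (60,90,110,130,150,180):
    print(t);contours(im,c,uv,32,t,False,.015,minr=.008)
E
```

```text
[0.43906773 0.17692019 0.15472933] [ 1.79986058e+02 -1.49725186e-02 -9.00099404e+01] [ 0.21 -0.13  0.04  0.03  0.02 -0.02]
[322.1259228 121.8977645]
60
  c [438.4 108.7] r 16.8 sd 1.43
90
110
  c [438.5 109.4] r 9.0 sd 1.0
  c [438.7 107.9] r 14.5 sd 0.22
  c [438.4 108.8] r 19.0 sd 0.23
130
  c [438.3 108.9] r 9.9 sd 0.4
  c [438.7 107.8] r 14.2 sd 0.27
  c [438.3 108.9] r 19.4 sd 0.31
150
  c [438.2 109.1] r 10.6 sd 0.55
  c [438.8 107.5] r 13.6 sd 0.42
  c [438.4 109.4] r 20.1 sd 0.49
  c [438.6 107.2] r 25.0 sd 0.54
180
```

View pics/w10.png

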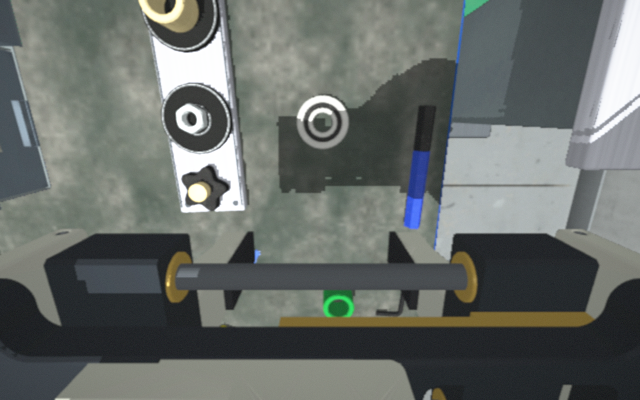

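The nut sits on rest 1 at (192,118) and the bearing is at (323,122), measured at (438.6, 108.1) mm. Grasping the bearing next.

Emit:
jog_arm --pt "-0.5 -20 -20 0" --pt "0 -25 -25 0" --pt "0 -20 -25 0" --pt "0 -3.8 -25 0" --pt "0 0 -25 0" --pt "0 0 -18 0" --pt "0 0 -10 0" --pt "0 0 -3 0" --pt "0 0 0 0" --pt "0 0 0 0"

```text
clock: 22.42
tool_pos: [0.4388, 0.1086, 0.0043]
orientation: [-180.0, 0.0, -90.0]
force: [0.5, 0.4, 0.3]
opening: 0.0801
```

Emit:
jog_arm --pt "0 0 0 0" --pt "0 0 0 0" --pt "0 0 0 0" --pt "0 0 0 0" --pt "0 0 0 0" --pt "0 0 0 0" --pt "0 0 0 0" --pt "0 0 0 0" --pt "0 0 0 0" --pt "0 0 0 0" --fingers 35

```text
clock: 23.25
tool_pos: [0.4386, 0.1085, 0.0042]
orientation: [-180.0, 0.0, -90.0]
force: [-2.9, 0.3, 6.6]
opening: 0.0507
```

Emit:
jog_arm --pt "0 0 25 0" --pt "0 0 35 0" --pt "0 0 20 0" --pt "15 -22 0 0" --pt "20 -30 0 0" --pt "20 -30 0 0" --pt "22 -32 0 0" --pt "22 -32 0 0" --pt "20 -30 0 0" --pt "11 -14.8 0 0"

```text
clock: 24.08
tool_pos: [0.5699, -0.0855, 0.0833]
orientation: [180.0, -0.0, -90.1]
force: [0.1, -0.1, -0.1]
opening: 0.0508
```

Emit:
jog_arm --pt "0 0 0 0" --pt "0 0 -15 0" --pt "0 0 -20 0" --pt "0 0 -15 0" --pt "0 0 -4 0" --pt "0 0 0 0" --pt "0 0 0 0" --pt "0 0 0 0" --pt "0 0 0 0" --pt "0 0 0 0"

```text
clock: 24.92
tool_pos: [0.569, -0.0822, 0.0308]
orientation: [-179.9, 0.0, -90.0]
force: [0.8, 0.8, -0.7]
opening: 0.0507
```

```bash
python3 - <<'E'
from h import *
o=get_obs();print(o["tool_pos"],o["orientation"],o["force"],o["opening"])
im,c=cam("wrist"); cv2.imwrite("pics/w11.png",im[:,:,::-1])
E
```

```text
[ 0.56901318 -0.0822317   0.03081471] [-1.79909130e+02  1.46751706e-02 -8.99700492e+01] [ 0.8167065   0.80574034 -0.71524867] 0.050681447832926864
```

View pics/w11.png

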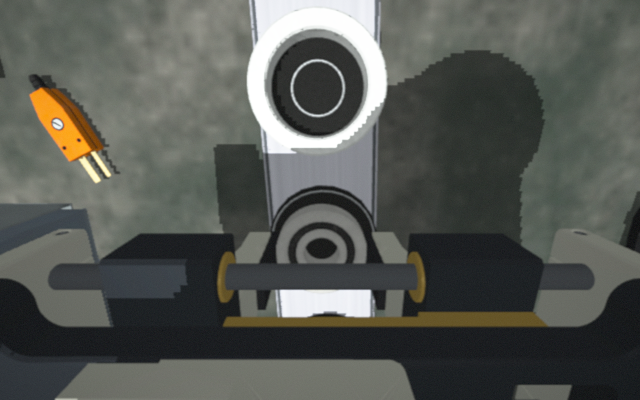

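The bearing hangs over rest 3 at (321,243), and the ring is on rest 4 at (317,82). Lowering and releasing, then I'll go up for an overview.

Emit:
jog_arm --pt "0 0 -2.5 0" --pt "0 0 -1.5 0" --pt "0 0 -0.8 0" --pt "0 0 0 0" --pt "0 0 0 0" --pt "0 0 0 0" --pt "0 0 0 0" --pt "0 0 0 0" --pt "0 0 0 0" --pt "0 0 0 0"

```text
clock: 25.8
tool_pos: [0.5686, -0.0824, 0.0262]
orientation: [-180.0, -0.0, -90.0]
force: [-3.4, 1.3, 10.6]
opening: 0.0506
```

Emit:
jog_arm --pt "0 0 0 0" --pt "0 0 0 0" --pt "0 0 0 0" --pt "0 0 0 0" --pt "0 0 25 0" --pt "0 0 35 0" --pt "-5 10 38 0" --pt "-10 20 30 0" --pt "-10 30 25 0" --pt "-10 25 25 0" --fingers 75

```text
clock: 26.63
tool_pos: [0.533, 0.0034, 0.2046]
orientation: [-180.0, 0.0, -90.1]
force: [-0.2, -0.0, -0.2]
opening: 0.0749
```

Emit:
jog_arm --pt "0 15 20 0" --pt "0 5 10 0" --pt "0 0 0 0" --pt "0 0 0 0" --pt "0 0 0 0" --pt "0 0 0 0" --pt "0 0 0 0" --pt "0 0 0 0" --pt "0 0 0 0" --pt "0 0 0 0"

```text
clock: 27.47
tool_pos: [0.5334, 0.0223, 0.2327]
orientation: [180.0, -0.0, -90.0]
force: [-0.2, -0.4, -0.2]
opening: 0.0752
```

```bash
python3 - <<'E'
from h import *
o=get_obs();print(o["tool_pos"],o["orientation"],o["qvel"].round(2))
im,c=cam("wrist"); cv2.imwrite("pics/w12.png",im[:,:,::-1]);np.savez("w12.npz",im=im,**c)
for n,p,z,h in (("bear",(.5686,-.0827,.037),.037,30),("ring",(.5717,-.1719,.04),.04,36),("bush",(.5653,.0112,.052),.052,24)):
  uv=proj(c,p);print(n,uv)
  for t in (90,120,150,180):
    print(t);contours(im,c,uv,h,t,False,z,minr=.008)
E
```

```text
[0.5334247  0.02230316 0.23274498] [ 1.79968886e+02 -1.39921714e-02 -9.00040639e+01] [ 0.22 -0.25  0.06 -0.06  0.02 -0.06]
bear [290.91832016  88.30149354]
90
  c [569.1 -81.9] r 8.5 sd 0.19
  c [569.2 -82.2] r 16.9 sd 1.03
  c [570.9 -91. ] r 9.3 sd 1.46
120
  c [569.2 -82. ] r 9.0 sd 0.14
  c [569.3 -82.3] r 15.2 sd 0.14
  c [569.4 -82.3] r 18.5 sd 0.12
150
  c [569.2 -82.1] r 9.3 sd 0.12
  c [569.4 -82.3] r 14.9 sd 0.12
  c [569.4 -82.3] r 18.9 sd 0.12
180
  c [569.3 -82.2] r 9.7 sd 0.11
  c [569.4 -82.3] r 14.6 sd 0.11
  c [569.4 -82.4] r 19.2 sd 0.12
  c [569.4 -82.4] r 26.0 sd 0.18
ring [285.23001756  -2.32624308]
90
  c [ 570.  -165.7] r 13.4 sd 1.5
120
  c [ 570.1 -165.9] r 13.4 sd 1.03
150
  c [ 570.1 -165.6] r 13.0 sd 0.68
180
bush [294.72587157 171.34685377]
90
  c [564.5   8.7] r 9.1 sd 0.71
  c [565.5  10.4] r 20.0 sd 0.78
120
  c [564.5   8.8] r 9.7 sd 0.69
  c [565.7  10.5] r 19.4 sd 0.77
150
  c [564.8   9.3] r 10.7 sd 0.67
  c [566.   10.9] r 18.8 sd 0.64
180
  c [564.9  11.2] r 12.6 sd 0.73
  c [566.8  12. ] r 17.7 sd 0.38
```

View pics/w12.png

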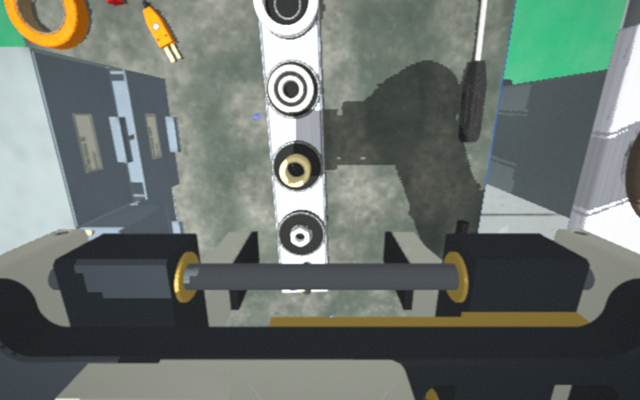

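Emit:
jog_arm --pt "0 -20 0 0" --pt "0 -35 0 0" --pt "0 -35 0 0" --pt "0 -20 0 0" --pt "0 0 0 0" --pt "0 0 0 0" --pt "0 0 0 0" --pt "0 0 0 0" --pt "0 0 0 0" --pt "0 0 0 0"

```text
clock: 28.35
tool_pos: [0.5336, -0.0866, 0.2331]
orientation: [-180.0, 0.0, -89.9]
force: [0.3, -0.3, 0.8]
opening: 0.075
```

```bash
python3 - <<'E'
from h import *
im,c=cam("wrist"); cv2.imwrite("pics/w13.png",im[:,:,::-1]);np.savez("w13.npz",im=im,**c)
for n,p,z,h in (("bear",(.5686,-.0827,.037),.037,30),("ring",(.5717,-.1719,.04),.04,36),("circle",(.5717,-.1719,.022),.022,20)):
  uv=proj(c,p);print(n,uv)
  for t in (50,60,120,150,180):
    print(t);contours(im,c,uv,h,t,False,z,minr=.008)
E
```

```text
bear [293.66796768 180.76424017]
50
  c [566.3 -87.6] r 12.1 sd 0.93
60
  c [565.4 -89. ] r 11.0 sd 1.4
120
  c [568.9 -84. ] r 9.0 sd 0.3
  c [569.5 -82.5] r 15.1 sd 0.29
  c [568.9 -83.5] r 18.8 sd 0.42
150
180
ring [288.85170037 106.15057448]
50
60
  c [ 569.7 -170.9] r 10.9 sd 0.66
  c [ 570.  -170.6] r 16.4 sd 1.33
  c [ 570.8 -171. ] r 22.2 sd 0.28
120
  c [ 573.2 -168.3] r 9.8 sd 1.26
  c [ 569.9 -172.1] r 13.0 sd 1.1
  c [ 571.  -171.3] r 23.5 sd 0.28
150
  c [ 566.7 -174.6] r 9.2 sd 0.74
  c [ 571.2 -171.2] r 23.9 sd 0.34
180
  c [ 571.3 -171.1] r 24.4 sd 0.48
circle [290.43416616 106.57976187]
50
60
  c [ 571.5 -171.3] r 11.4 sd 0.69
  c [ 571.8 -171.1] r 17.2 sd 1.4
120
  c [ 575.2 -168.6] r 10.3 sd 1.32
  c [ 571.7 -172.6] r 13.7 sd 1.15
150
  c [ 568.3 -175.3] r 9.7 sd 0.78
180
```

Emit:
jog_arm --pt "-5 30 0 0" --pt "-15 35 0 0" --pt "-15 38 0 0" --pt "-10 38 0 0" --pt "0 40 0 0" --pt "0 40 0 0" --pt "0 30 0 0" --pt "0 0 0 0" --pt "0 0 0 0" --pt "0 0 0 0"

```text
clock: 29.23
tool_pos: [0.4881, 0.1638, 0.2329]
orientation: [180.0, -0.0, -89.9]
force: [0.8, -0.4, 0.5]
opening: 0.0751
```

Emit:
jog_arm --pt "0 0 0 0" --pt "0 0 0 0" --pt "0 0 0 0" --pt "0 0 0 0" --pt "0 0 0 0" --pt "0 0 0 0" --pt "0 0 0 0" --pt "0 0 0 0" --pt "0 0 0 0" --pt "0 0 0 0"

```text
clock: 30.07
tool_pos: [0.4884, 0.1636, 0.2331]
orientation: [180.0, -0.0, -90.0]
force: [0.4, -0.2, 0.5]
opening: 0.075
```

```bash
python3 - <<'E'
from h import *
im,c=cam("wrist"); cv2.imwrite("pics/w14.png",im[:,:,::-1])
for n,p,z,h in (("nut",(.562,.1052,.035),.035,15),("pad",(.562,.1052,.022),.022,34),("bush",(.5653,.0112,.052),.052,24)):
  uv=proj(c,p);print(n,uv)
  for t in (60,90,150,180):
    print(t);contours(im,c,uv,h,t,False,z,minr=.004)
t,_=cam("top");s,_=cam("scene")
cv2.imwrite("pics/t14.png",cv2.resize(t[150:250,190:460][:,:,::-1],None,fx=2.9,fy=2.9,interpolation=cv2.INTER_CUBIC));cv2.imwrite("pics/s14.png",s[:,:,::-1])
E
```

```text
nut [260.42516019 129.78155768]
60
  c [561.9 104.4] r 4.7 sd 0.27
  c [560.1 106. ] r 16.8 sd 1.38
  c [574.5  92.1] r 4.0 sd 1.46
90
  c [562.  104.2] r 5.3 sd 0.25
  c [560.5 105. ] r 15.2 sd 0.65
150
  c [562.2 104.2] r 6.1 sd 0.14
  c [562.2 104.7] r 13.5 sd 0.55
180
  c [562.3 104.3] r 6.4 sd 0.13
  c [562.4 104.4] r 13.0 sd 0.36
pad [262.53145436 129.26442377]
60
  c [564.5 105. ] r 4.8 sd 0.28
90
  c [564.7 104.8] r 5.5 sd 0.25
  c [562.9 105.6] r 15.9 sd 0.74
  c [562.  105.1] r 29.9 sd 0.17
150
  c [564.9 104.8] r 6.3 sd 0.14
  c [564.9 105.3] r 14.0 sd 0.58
  c [545.5  83.4] r 8.1 sd 1.42
180
  c [565.  104.9] r 6.6 sd 0.13
  c [565.1 105. ] r 13.5 sd 0.37
bush [248.85832031  39.06045658]
60
  c [562.9  15.4] r 7.5 sd 0.97
90
  c [562.9  15.2] r 8.1 sd 0.95
150
  c [565.7  13.1] r 10.7 sd 0.87
  c [565.4  13. ] r 18.8 sd 0.57
180
  c [565.7  12.5] r 11.5 sd 0.17
  c [565.6  12.4] r 18.3 sd 0.11
```

View pics/w13.png

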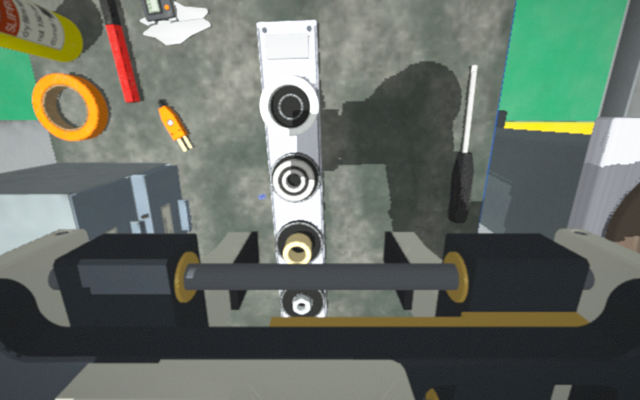

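View pics/w14.png

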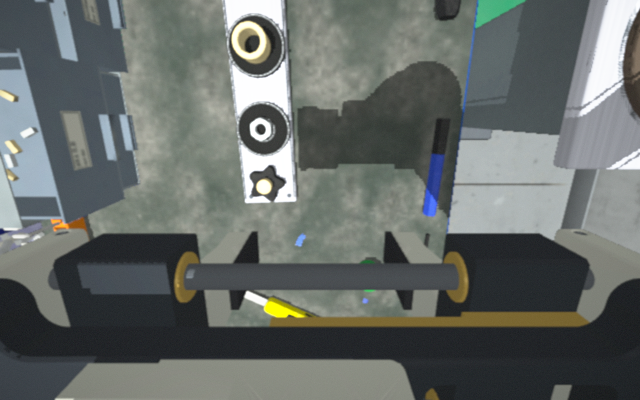

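View pics/t14.png

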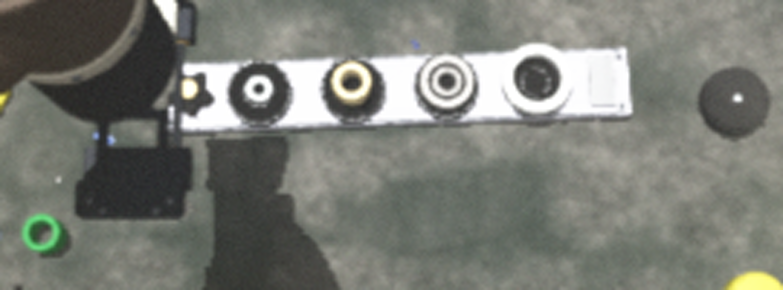

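View pics/s14.png

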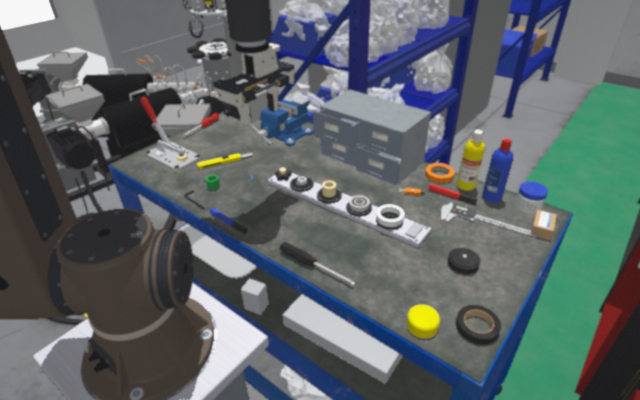

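The top view shows the order from the knob as nut (258,88), bushing (352,84), bearing (447,81) and ring (537,78). The puck is still at (735,100). Each part measures within about 1 mm of its rest centre and the gripper is clear, so I'm handing in.

```bash
python3 -c "
from plant import close_job;print(close_job())"
```

```text
the job is handed in; nothing more can be done
None
```

The four parts are on the rail in order from the star knob, which is at the +y end: nut on rest 1, bushing on rest 2, bearing on rest 3, ring on rest 4. I handed in at about 30 s, with the gripper open and held well above the rail.

- **Centring:** in the last wrist views the nut, bearing and ring were each within about 1 mm of their rest centres. The bushing was about 1 mm off, but its readings disagreed by 1–2 mm because it was seen at a slant. All four lie flat and let go.
- **Other objects:** the last top view shows the black puck and the green look-alike where they were at the start.
- **Forces:** the highest wrist force I read was about 11 N, when the bearing touched down. Forces were read only at the end of each move.

No check failed. `close_job` gives no verdict.

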